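Run a fingertip along the storage box's snap tabs

ROBOT

A 7-joint arm with a two-finger parallel gripper is mounted at the origin on the work surface. World frame = base frame: x ahead of the robot, y to its left, z up, the work surface at z = 0. Lengths are in m, angles in rad, forces in N, time in s.
With the tool pointing down it reaches from about 0.425 to 0.875 m from the base axis. Payload 4.7 kg.
Tool frame: the origin (TCP) lies on the mounting face of the last link; the fingertips stand 182 mm ahead of it and the grasp point (between the pads) lies 164 mm ahead of it; z points along the fingers, y is the direction in which the jaws open and shut (so a half turn about z gives the same grasp; the last joint's range is limited). The gripper opens to 87 mm and grips with 3 to 60 N. Pads are 19 mm wide; open, the fingers measure 117 mm over their backs; the gripper's body (75 mm by 190 mm) begins 51 mm behind the grasp point.
Start: joints at [1.231, 0.321, -0.07, 1.45, 0.023, 1.371, -0.057], TCP at [0.225, -0.61, 0.405] pointing down, gripper open.
Joint ranges: [-2.86, 2.86], [-0.3, 2.09], [-1.38, 1.24], [0.06, 2.45], [-1.56, 4.7], [0.09, 2.05], [-2.69, 2.69]. Speed limits (rad/s): [2.57, 2.57, 3.14, 3.14, 3.14, 3.14, 3.14].

INTERFACE

Orientations are given as a rotation vector (axis times angle).
In Python, from bench import ctrl gives the robot as it stands. The module is installed in compiled form; this text tells all that it offers.
- The arm moves only by the tool play_rows, never from a script. Its argument "targets" is text: rows parted by semicolons, each of 7 numbers parted by spaces: the shift along the tool's x, y, z in cm, then the turn, a rotation vector about the tool's x, y, z in rad, then the opening, from -1 (shut) to 1 (fully open). In form: x y z ax ay az grip; .... A call has 1 to 20 rows; each row shifts and turns the pose as measured when the row begins, along the tool's axes as they then stand; what a row does not reach is not made up. A row lasts 1/8 s, in which the tool goes at most 62.5 mm and 10.7 degrees, less where a joint would pass 70% of its speed; a pose out of reach is approached as far as the arm can. A call is refused whole if a number of a shift passes 6.25 or a number of a turn 0.188, either way. A call with a gripper value outside its range is refused whole. The fingers move at their own pace and stop on an object; "newtons" is the grip in N (left out, the last holds). Time passes only in rows, so rows that do not move let the fingers close. It gives the time, the measured TCP pose, the force and the opening at its end, in the units of the state.
- ctrl.get_state(): the state, without advancing time (a new reading comes with each control period).
- ctrl.get_image(name): name is "scene" or "top" or "wrist"; returns a dict with "pixels" (384x512x3 uint8, blue, green, red), "depth" (384x512 float32, m along the optical axis (not along the pixel's ray), 0 where there is no reading), "intrinsics" (3x3 intrinsics, pixels), "R" (3x3) and "t" (3): a world point X has camera coordinates R X + t. Camera axes: x right, y down, z forward; pixel columns grow to the right and rows downward; lengths in m; the calibration is good to about 2 mm. A picture is of the moment at which its call begins.
- ctrl.close_job(): hands the job in, once; it reports no verdict.
The state is a dict: "time": time; "joint_positions": joint angles; "qd": joint speeds; "joint_torque": joint torques, N m; "position": TCP position; "tool_rot": TCP orientation; "ft_force": force on the tool from outside, world axes, zero at the start; "torque": the same for the moment, N m; "grip_width": opening from 0.0 (shut) to 1.0 (fully open).
Only numpy, scipy, OpenCV 4.12 (cv2) and the standard library are available. Lean on these libraries where they do the work, as an engineer would, in place of code of your own. Each camera call takes 0.05 s, during which the arm holds its last target.

TASK

Run your fingertips along the row of five white snap tabs on the storage box's front edge, starting at the end nearer the sippy cup and going to the other end, pressing each tab down in turn so that the lid is locked along its whole length. Press gently, do not pick up or raise anything, leave the cup, the teether ring and the hanging bottle opener where they are, and finish clear of the box.

Things in the scene. Friction and masses are not known exactly. Their poses are not given: they have to be found in the camera images.
- box: Clear plastic storage box, 150 mm deep (x) by 240 mm wide (y) by 92 mm high with a white seal ledge along its front (-x) rim; it stands fast on the shelf and does not move. Origin: centre of its underside, at shelf height; x points from the front (tab) side to the hinge side, y along the row of tabs (box left), z up.
- lid (a joint): Clear flat lid hinged along the box's back (+x) rim, top face 96 mm above the shelf: 0 = shut (as it starts), positive = raised, rad.
- cup: Orange sippy cup, upright and loose, 74 mm in diameter, 122 mm high with its flip-top spout, about 110 to 230 g. Origin: centre of its underside. It stands beyond one end of the box, about 0.2 m from the box's middle, either at the +y or the -y end.
- teether: Yellow teether ring lying flat and loose, 80 mm across, 16 mm thick, 50 g, beyond the other end of the box. Origin: its centre, underside.
- opener_end (a point): Lower end of a steel bottle opener, 140 mm long, which hangs and swings freely from a 206 mm high hook stand behind the box.
- stand: The hook stand: wooden foot 70 mm square, steel rod with a hook at 200 mm. Fixed. Origin: centre of its underside.
- tab_1_top (a point): Middle of the flat top of tab 1 of 5; moves with the tab. White snap tabs in a row on the box's front ledge, tab 1 at the box's +y end, tab 5 at its -y end, 40 mm apart, centred 61 mm in front (-x) of the box's origin. The tops are 117 mm above the shelf when fully up. Each is 22 mm across the row, 38 mm along it.
- tab_1 (a joint): How far tab 1 is pushed straight down, m: 0 = up, 0.009 = fully down at its stop. Starts between 0 and 0.001. It resists with about 1.5 N and stays where it is left (no spring); counts as pressed beyond 0.0055. Sliding along the row at pressed height drags with a few N. The stop is hard; keep below 30 N.
- tab_2_top (a point): Middle of the flat top of tab 2 of 5; moves with the tab. Every tab has a flat top 6 mm long (along the row), then slopes of 32 degrees falling 10 mm to both ends, so a fingertip held at pressed height can slide along the row and ride each tab down.
- tab_2 (a joint): How far tab 2 is pushed straight down, m: 0 = up, 0.009 = fully down at its stop. Like tab 1.
- tab_3_top (a point): Middle of the flat top of tab 3 of 5; moves with the tab. Like tabs 1 and 2.
- tab_3 (a joint): How far tab 3 is pushed straight down, m: 0 = up, 0.009 = fully down at its stop. Like tab 1.
- tab_4_top (a point): Middle of the flat top of tab 4 of 5; moves with the tab. Like tabs 1 and 2.
- tab_4 (a joint): How far tab 4 is pushed straight down, m: 0 = up, 0.009 = fully down at its stop. Like tab 1.
- tab_5_top (a point): Middle of the flat top of tab 5 of 5; moves with the tab. Like tabs 1 and 2.
- tab_5 (a joint): How far tab 5 is pushed straight down, m: 0 = up, 0.009 = fully down at its stop. Like tab 1.
Mind the look-alikes: they are no part of the job. Leave any blue or grey look-alike of the cup alone.

How it is judged:
On the way, in this order (a step that is already met when the one before it is completed fails the run):
1. the first tab, counted from the sippy cup's end, is pressed down (5.5 mm or more) before those after it (((y of cup in the frame of box above 0 m and value of joint tab_1 above 0.0055 m) or (y of cup in the frame of box below 0 m and value of joint tab_5 above 0.0055 m))), for 0.04 s.
2. the second tab, counted from the sippy cup's end, is pressed down (5.5 mm or more) before those after it (((y of cup in the frame of box above 0 m and value of joint tab_2 above 0.0055 m) or (y of cup in the frame of box below 0 m and value of joint tab_4 above 0.0055 m))), for 0.04 s.
3. the third tab, counted from the sippy cup's end, is pressed down (5.5 mm or more) before those after it (((y of cup in the frame of box above 0 m and value of joint tab_3 above 0.0055 m) or (y of cup in the frame of box below 0 m and value of joint tab_3 above 0.0055 m))), for 0.04 s.
4. the fourth tab, counted from the sippy cup's end, is pressed down (5.5 mm or more) before those after it (((y of cup in the frame of box above 0 m and value of joint tab_4 above 0.0055 m) or (y of cup in the frame of box below 0 m and value of joint tab_2 above 0.0055 m))), for 0.04 s.
5. the fifth tab, counted from the sippy cup's end, is pressed down (5.5 mm or more) before those after it (((y of cup in the frame of box above 0 m and value of joint tab_5 above 0.0055 m) or (y of cup in the frame of box below 0 m and value of joint tab_1 above 0.0055 m))), for 0.04 s.
At the end, for the whole second after the job is handed in: All five tabs are pressed down by at least 5.5 mm of their 9 mm, the lid is shut (within 0.05 rad), the cup is upright and the cup and the teether lie within 20 mm, the opener's lower end within 30 mm, of where they started (value of joint each of tab_1, tab_2, tab_3, tab_4, tab_5 above 0.0055 m and value of joint lid below 0.05 rad and distance of each of cup, teether from where it was at the start of the episode below 0.02 m and angle between cup's own z axis and vertical below 0.2 rad and distance of opener_end from where it was at the start of the episode below 0.03 m); the robot touches nothing.
It fails at once if the row was pressed hard (over 30 N) (contact force between the fingers and box above 30 N).
It fails at once if the lid was lifted (value of joint lid above 0.1 rad).
It fails at once if the sippy cup was moved, lifted or tipped (distance of cup from where it was at the start of the episode above 0.02 m or angle between cup's own z axis and vertical above 0.3 rad).
It fails at once if the teether was moved or lifted (distance of teether from where it was at the start of the episode above 0.02 m).
It fails at once if the hanging bottle opener was knocked (distance of opener_end from where it was at the start of the episode above 0.03 m).
It also fails if it takes over 38 s, if anything falls off the work surface, if the arm or the gripper's body presses on something with over 40 N, if the wrist force passes 120 N, or if a joint passes its speed limit or range.

## Working session

There is one attempt and no reset: what is moved stays moved. The work goes in short steps, Python scripts to look and compute and a tool call to move; the robot and the scene stay as the last step left them, time stands still between calls to the robot, and variables do not carry over. Pictures are saved under pics/ and viewed, and the job is handed in when it is done.

Besides the shell and the picture viewer there is one more tool, called as a command line: name --argument value ..., lists and objects as JSON in quotes. play_rows: Moves the arm, as the interface text tells. Its arguments: {"type":"object","properties":{"targets":{"type":"string"},"newtons":{"type":"number"}},"required":["targets"]}

```bash
mkdir -p pics; cat > h.py <<'E'
from bench import ctrl
import numpy as np, cv2
def grab(n):
    d=ctrl.get_image(n); np.savez(n+'.npz',**{k:np.asarray(v) for k,v in d.items()}); return d
def pts(d):
    K=d['intrinsics'];z=d['depth'];v,u=np.mgrid[:z.shape[0],:z.shape[1]]
    c=np.stack([(u-K[0,2])/K[0,0]*z,(v-K[1,2])/K[1,1]*z,z],-1)
    return (c-d['t'])@d['R']
E
python3 - <<'E'
from h import *
for n in ['scene','top']:
    d=grab(n); cv2.imwrite(f'pics/{n}0.png',d['pixels'])
s=ctrl.get_state(); print(s)
E
```

```text
{'time': 0.1, 'joint_positions': array([ 1.23111327,  0.32172875, -0.07006148,  1.45155224,  0.0226189 ,
        1.37076866, -0.05691549]), 'qd': array([-0.00039409, -0.0017852 ,  0.00196627, -0.00348438, -0.00025579,
        0.00011033,  0.00069692]), 'joint_torque': array([ 1.02140400e-04, -4.92569911e+01, -4.05691797e-01, -3.13397777e+01,
       -6.41673035e-02,  3.95473419e-02,  7.82141251e-05]), 'position': array([ 0.22508481, -0.60959289,  0.40378389]), 'tool_rot': array([-3.09097632e+00, -5.52533245e-01,  6.42328685e-04]), 'ft_force': array([-0.20932132, -0.1170625 ,  0.34878996]), 'torque': array([ 0.0469642 ,  0.0225245 , -0.00400601]), 'grip_width': 0.9975280333337198}
```

View pics/scene0.png

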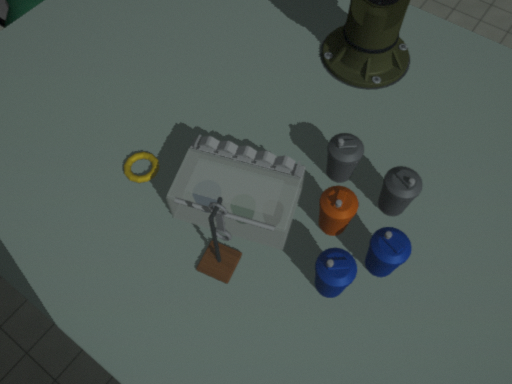

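View pics/top0.png

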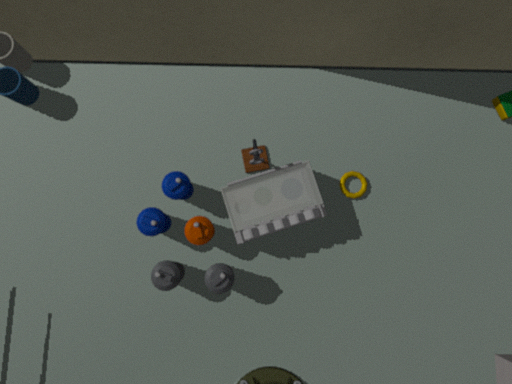

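The scene view shows five tabs from (210,143) to (288,163). In the top view they run from (250,235), the orange cup's end, to (318,212) by the teether. Next I'll measure them.

```bash
python3 - <<'E'
from h import *
for n in ['top','scene']:
    d=dict(np.load(n+'.npz')); P=pts(d); im=d['pixels']; g=im.min(2).astype(int)
    hsv=cv2.cvtColor(im,cv2.COLOR_BGR2HSV)
    print(n,'cam',-d['R'].T@d['t'], 'shelf z',np.median(P[...,2][100:300,100:400]))
    for c,lo,hi in [('orange',5,14),('yellow',22,32)]:
        m=(hsv[...,0]>=lo)&(hsv[...,0]<=hi)&(hsv[...,1]>200)&(hsv[...,2]>100)
        k=cv2.connectedComponentsWithStats(m.astype(np.uint8)); 
        for i in range(1,k[0]):
            if k[2][i,4]>80:
                q=P[k[1]==i]; print(c,k[3][i],k[2][i,4],np.percentile(q,[2,50,98],axis=0).round(3).tolist())
    m=((P[...,2]>.104)&(P[...,2]<.125)&(P[...,0]>.3)&(P[...,0]<.7)&(g>90)&(abs(P[...,1])<.2)).astype(np.uint8)
    k=cv2.connectedComponentsWithStats(m,connectivity=4)
    for i in range(1,k[0]):
        if k[2][i,4]>15:
            q=P[k[1]==i]; print('tab',k[3][i].round(1),k[2][i,4],q.mean(0).round(4),q[:,2].max().round(4))
    cv2.imwrite(f'pics/{n}_crop.png',cv2.resize(im[120:280,180:380] if n=='top' else im[110:270,130:330],None,fx=4,fy=4,interpolation=cv2.INTER_CUBIC)[:600])
E
```

```text
top cam [0.44565644 0.03446364 0.99750433] shelf z 0.000777830123169877
orange [194.05329154 229.48275862] 319 [[0.431, 0.172, 0.097], [0.461, 0.198, 0.104], [0.493, 0.222, 0.114]]
yellow [353.42561983 183.88429752] 242 [[0.564, -0.257, 0.011], [0.6, -0.227, 0.015], [0.632, -0.191, 0.019]]
tab [308.7 211.8] 121 [ 0.5109 -0.0865  0.1109] 0.1193
tab [293.6 216.7] 125 [ 0.498  -0.0489  0.1111] 0.1213
tab [278.3 221.6] 123 [ 0.4852 -0.0108  0.1111] 0.1188
tab [263.1 226.4] 124 [0.4725 0.0266 0.1115] 0.1203
tab [248.  231.3] 123 [0.4598 0.0638 0.1116] 0.121
tab [221.7 275.1] 16 [0.3541 0.1242 0.1206] 0.1245
scene cam [0.88938306 0.30763948 0.87598092] shelf z 0.0010314946728268697
orange [344.69458128 207.92364532] 406 [[0.441, 0.182, 0.063], [0.469, 0.205, 0.103], [0.496, 0.221, 0.112]]
tab [210. 145.] 174 [ 0.5127 -0.087   0.1104] 0.119
tab [341.4 141.8] 17 [0.3566 0.1246 0.1206] 0.1248
tab [228.7 149.8] 169 [ 0.4996 -0.0494  0.1104] 0.1199
tab [247.5 154.9] 177 [ 0.4871 -0.0115  0.1103] 0.1189
tab [266.7 159.8] 179 [0.4742 0.0263 0.1107] 0.1197
tab [286.3 165. ] 174 [0.4612 0.0642 0.1106] 0.1195
tab [338.7 202.5] 17 [0.4778 0.1921 0.1221] 0.125
```

View pics/top_crop.png

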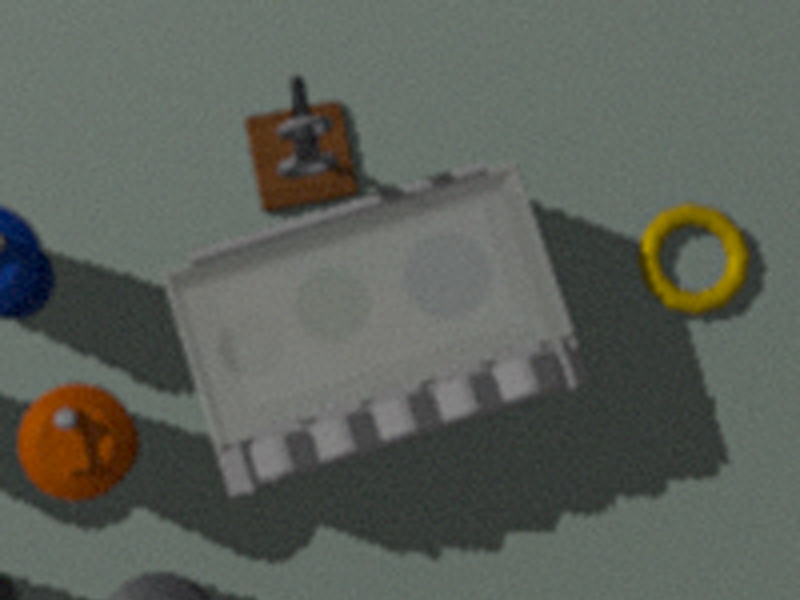

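View pics/scene_crop.png

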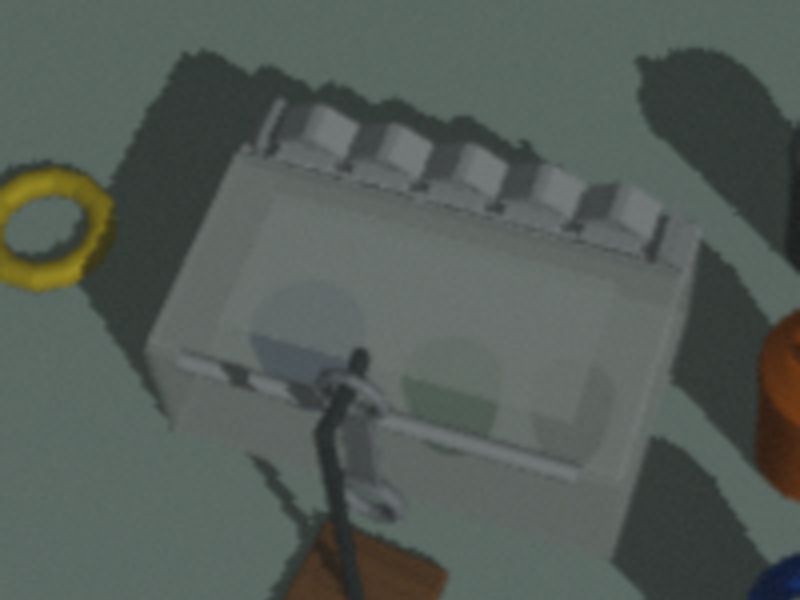

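```bash
python3 - <<'E'
from h import *
f={}
for n in ['top','scene']:
    d=dict(np.load(n+'.npz')); P=pts(d)
    u=np.array([-.32,.947]);u/=np.linalg.norm(u)   # row direction guess toward cup
    c=np.array([.487,-.011]); nrm=np.array([u[1],-u[0]])
    m=(P[...,2]>.07)&(P[...,2]<.135)
    q=P[m]; s=(q[:,:2]-c)@u; w=(q[:,:2]-c)@nrm
    k=(abs(s)<.14)&(abs(w)<.035)
    q,s,w=q[k],s[k],w[k]
    t=q[:,2]>.111; l=np.polyfit(s[t],w[t],1); print(n,'row slope',l,'w range',np.percentile(w[t],[1,99]))
    for a in np.arange(-.14,.14,.005):
        j=(s>=a)&(s<a+.005)&(abs(w-l[1])<.012)
        if j.sum(): print(round(a+.0025,4),j.sum(),np.percentile(q[j,2],[10,50,90]).round(4))
E
```

```text
top row slope [ 6.60856321e-05 -7.09639086e-03] w range [-0.01777058  0.00378635]
-0.1225 17 [0.0899 0.0921 0.0927]
-0.1175 15 [0.0904 0.0921 0.0949]
-0.1125 12 [0.1024 0.1045 0.1058]
-0.1075 21 [0.0912 0.0961 0.1046]
-0.1025 14 [0.0973 0.108  0.1102]
-0.0975 16 [0.1087 0.1107 0.1125]
-0.0925 19 [0.1109 0.1139 0.1154]
-0.0875 17 [0.1103 0.1158 0.1177]
-0.0825 20 [0.1139 0.1162 0.1179]
-0.0775 20 [0.1112 0.1141 0.1154]
-0.0725 22 [0.107  0.11   0.1122]
-0.0675 23 [0.0926 0.1074 0.1095]
-0.0625 15 [0.1048 0.1079 0.1098]
-0.0575 16 [0.1084 0.11   0.1125]
-0.0525 21 [0.1065 0.113  0.115 ]
-0.0475 15 [0.115  0.1169 0.1189]
-0.0425 22 [0.1059 0.1166 0.1175]
-0.0375 22 [0.1118 0.114  0.1163]
-0.0325 20 [0.1082 0.1103 0.113 ]
-0.0275 23 [0.092 0.107 0.109]
-0.0225 13 [0.1051 0.1079 0.1086]
-0.0175 19 [0.107  0.1095 0.1114]
-0.0125 19 [0.1109 0.1133 0.1151]
-0.0075 18 [0.1131 0.1156 0.1179]
-0.0025 21 [0.1136 0.1159 0.1183]
0.0025 21 [0.1099 0.1136 0.116 ]
0.0075 19 [0.1047 0.1111 0.113 ]
0.0125 23 [0.0912 0.1073 0.1099]
0.0175 16 [0.0993 0.1087 0.1098]
0.0225 20 [0.1047 0.1104 0.1133]
0.0275
[... 1604 characters left out ...]
0.1115]
0.0125 34 [0.0911 0.1049 0.1085]
0.0175 23 [0.1057 0.1089 0.1111]
0.0225 28 [0.1076 0.1117 0.1133]
0.0275 31 [0.1068 0.1145 0.1179]
0.0325 31 [0.111  0.1165 0.1184]
0.0375 34 [0.1069 0.1155 0.1172]
0.0425 35 [0.1069 0.1125 0.1151]
0.0475 36 [0.0925 0.1091 0.1115]
0.0525 33 [0.0907 0.1025 0.1084]
0.0575 28 [0.0926 0.1081 0.1097]
0.0625 30 [0.1066 0.1113 0.1126]
0.0675 30 [0.1073 0.1136 0.1156]
0.0725 36 [0.1073 0.1161 0.1177]
0.0775 33 [0.1072 0.1151 0.1187]
0.0825 35 [0.1067 0.1128 0.1143]
0.0875 35 [0.1018 0.11   0.1118]
0.0925 36 [0.0909 0.0936 0.1087]
0.0975 21 [0.0921 0.1027 0.1053]
0.1025 33 [0.0908 0.094  0.1046]
0.1075 24 [0.0902 0.0916 0.0935]
0.1125 30 [0.076  0.0909 0.0937]
```

play_rows --targets "2 -1.5 0 0 0 0.028 -1; 4.5 -3 0 0 0 0 -1; 4.5 -3 0 0 0 0 -1; 4.5 -3 0 0 0 0 -1; 4.5 -3 0 0 0 0 -1; 4.5 -3 0 0 0 0 -1; 4.5 -3 0 0 0 0 -1; 4.5 -3 0 0 0 0 -1; 0 0 0 0 0 0 -1; 0 0 0 0 0 0 -1" --newtons 10

```text
time: 1.35
position: [0.4759, -0.2794, 0.3985]
tool_rot: [-3.093, -0.503, 0.009]
ft_force: [-0.4, -0.2, 0.3]
grip_width: 0.018
```

```bash
cat > w.py <<'E'
import sys
from h import *
from scipy.spatial.transform import Rotation as Ro
s=ctrl.get_state(); R=Ro.from_rotvec(s['tool_rot']).as_matrix()
u=np.array([-.3201,.9474,0]); c=np.array([.4827,-.0177,0])
print('t',s['time'],'pos',s['position'].round(4),'grip',s['grip_width'],'F',s['ft_force'].round(2))
print('tool z',R[:,2].round(4),'yaw err',np.arctan2(np.cross(R[:,1],-u)[2],R[:,1]@-u).round(4))
tip=s['position']+.182*R[:,2]; r=tip-c
print('tip',tip.round(4),'row s',(r@u).round(4),'across',(r@np.array([.9474,.3201,0])).round(4))
for k in (1,5):
    g=c+u*.04*(3-k); g[2]=.13
    print(k,'to z.13: tool cm',(R.T@(g-tip)*100).round(2))
E
python3 w.py
```

```text
t 1.35 pos [ 0.4759 -0.2794  0.3985] grip 0.017600076055860857 F [-0.36 -0.19  0.28]
tool z [-0.0066  0.0066 -1.    ] yaw err 0.0036
tip [ 0.4747 -0.2782  0.2165] row s -0.2442 across -0.091
1 to z.13: tool cm [  9.02 -32.38   8.88]
5 to z.13: tool cm [  9.08 -16.38   8.75]
```

play_rows --targets "1.5 -4 0 0 0 0 -1; 1.5 -5 0 0 0 0 -1; 1.5 -5 0 0 0 0 -1; 1.5 -5 0 0 0 0 -1; 1.5 -5 0 0 0 0 -1; 1.5 -5 0 0 0 0 -1; 0.5 -3 0 0 0 0 -1; 0 0 0 0 0 0 -1; 0 0 0 0 0 0 -1"

```text
time: 2.48
position: [0.4648, 0.0489, 0.3993]
tool_rot: [-3.103, -0.46, 0.01]
ft_force: [0.4, -0.5, -0.8]
grip_width: 0.004
```

```bash
cat >> w.py <<'E'
z=R.T@np.array([0,0,-1]); print('level turn',np.cross([0,0,1],z).round(4))
E
python3 w.py
```

```text
t 2.475 pos [0.4648 0.0489 0.3993] grip 0.004401178007444102 F [ 0.4  -0.54 -0.82]
tool z [-0.0071  0.0041 -1.    ] yaw err 0.0313
tip [0.4635 0.0496 0.2173] row s 0.0699 across 0.0034
1 to z.13: tool cm [-0.32 -0.94  8.74]
5 to z.13: tool cm [ 0.18 15.05  8.64]
level turn [-0.006   0.0056  0.    ]
```

play_rows --targets "-0.3 -0.9 2 -0.006 0.006 -0.031 -1; 0 0 2 0 0 0 -1; 0 0 2 0 0 0 -1; 0 0 0.8 0 0 0 -1; 0 0 0 0 0 0 -1; 0 0 0 0 0 0 -1"

```text
time: 3.22
position: [0.4611, 0.0459, 0.3302]
tool_rot: [3.103, 0.482, 0.003]
ft_force: [0.1, -0.4, -0.8]
grip_width: 0.0
```

```bash
python3 w.py; python3 - <<'E'
from h import *
for n in ['scene','top']:
    d=grab(n); im=d['pixels']; a=im[90:250,150:350] if n=='scene' else im[140:300,180:380]
    cv2.imwrite(f'pics/{n}1.png',cv2.resize(a,None,fx=3,fy=3))
E
```

```text
t 3.225 pos [0.4611 0.0459 0.3302] grip 0.0003307748676722996 F [ 0.15 -0.41 -0.83]
tool z [ 0.0019 -0.0013 -1.    ] yaw err 0.0176
tip [0.4615 0.0457 0.1482] row s 0.0669 across 0.0002
1 to z.13: tool cm [-0.04 -1.32  1.82]
5 to z.13: tool cm [ 0.24 14.68  1.84]
level turn [ 0.0018 -0.0014  0.    ]
```

View pics/scene1.png

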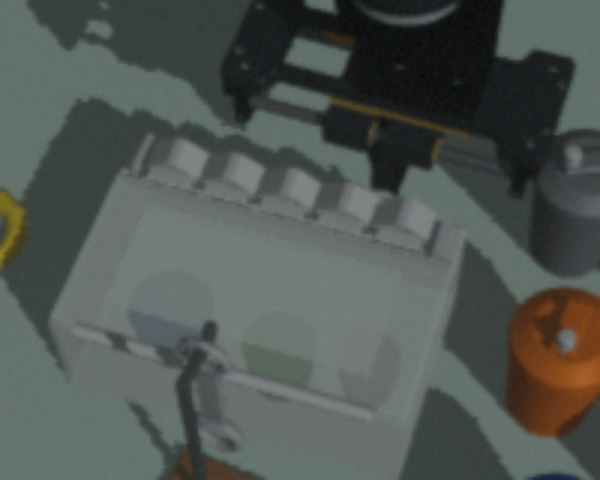

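View pics/top1.png

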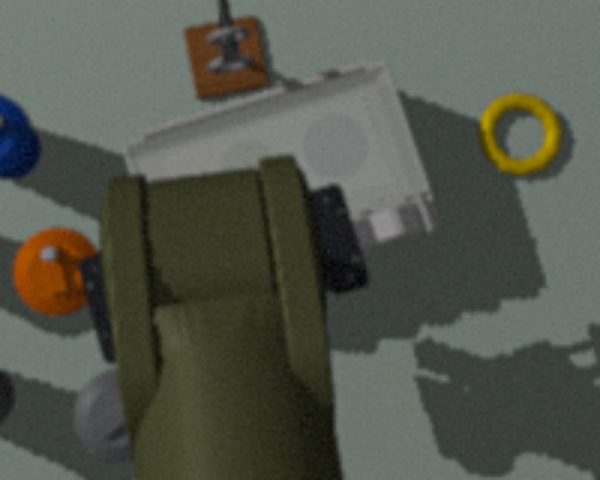

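The scene picture shows the closed fingers at crop (390,185), above tab 1 at (408,222), and the cup at (560,370) is clear. I'll close the remaining offset along the row.

play_rows --targets "0 -0.8 0.5 0 0 -0.01 -1; 0 -0.8 0.5 0 0 -0.01 -1; 0 -0.3 0.2 0 0 0 -1; 0 0 0 0 0 0 -1"

```text
time: 3.82
position: [0.4548, 0.0665, 0.3181]
tool_rot: [3.096, 0.519, 0.005]
ft_force: [-1.1, -0.0, -0.6]
grip_width: 0.002
```

```bash
python3 w.py
```

```text
t 3.825 pos [0.4548 0.0665 0.3181] grip 0.0016558620038490952 F [-1.09 -0.02 -0.61]
tool z [ 0.0035 -0.0015 -1.    ] yaw err -0.0062
tip [0.4554 0.0663 0.1361] row s 0.0883 across 0.001
1 to z.13: tool cm [-0.11  0.83  0.61]
5 to z.13: tool cm [-0.21 16.83  0.66]
level turn [ 0.0026 -0.0029  0.    ]
```

play_rows --targets "-0.1 0.5 0.1 0.002 -0.003 0 -1; 0 0.2 0.2 0 0 0 -1; 0 0 0 0 0 0 -1; 0 0 0 0 0 0 -1"

```text
time: 4.32
position: [0.4565, 0.0584, 0.315]
tool_rot: [3.098, 0.517, -0.0]
ft_force: [-0.3, -0.8, -0.3]
grip_width: 0.008
```

```bash
python3 w.py
```

```text
t 4.325 pos [0.4565 0.0584 0.315 ] grip 0.008051857341568259 F [-0.28 -0.77 -0.33]
tool z [ 1.e-04 -7.e-04 -1.e+00] yaw err -0.005
tip [0.4565 0.0583 0.133 ] row s 0.0804 across -0.0005
1 to z.13: tool cm [0.05 0.04 0.3 ]
5 to z.13: tool cm [-0.03 16.04  0.31]
level turn [ 0.0007  0.0002 -0.    ]
```

play_rows --targets "0 0 0.5 0 0 0 -1; 0 0 0.5 0 0 0 -1; 0 0 0.3 0 0 0 -1; 0 0 0.2 0 0 0 -1; 0 0 0 0 0 0 -1; 0 0 0 0 0 0 -1"

```text
time: 5.08
position: [0.4564, 0.0585, 0.2988]
tool_rot: [3.098, 0.517, -0.001]
ft_force: [0.5, 0.2, 0.1]
grip_width: 0.001
```

```bash
python3 w.py
```

```text
t 5.075 pos [0.4564 0.0585 0.2988] grip 0.0012878679320140688 F [0.47 0.21 0.15]
tool z [-3.e-04 -5.e-04 -1.e+00] yaw err -0.0052
tip [0.4564 0.0584 0.1168] row s 0.0805 across -0.0006
1 to z.13: tool cm [ 0.06  0.05 -1.32]
5 to z.13: tool cm [-0.03 16.05 -1.31]
level turn [ 0.0004  0.0004 -0.    ]
```

play_rows --targets "0 0 0.2 0 0 0 -1; 0 0 0.15 0 0 0 -1; 0 0 0.1 0 0 0 -1; 0 0 0 0 0 0 -1"

```text
time: 5.58
position: [0.4565, 0.0586, 0.2944]
tool_rot: [3.098, 0.517, -0.0]
ft_force: [-0.8, 0.3, -0.4]
grip_width: 0.004
```

play_rows --targets "0 0 0 0 0 0 -1"

```text
time: 5.7
position: [0.4565, 0.0586, 0.2944]
tool_rot: [3.098, 0.517, -0.0]
ft_force: [-0.3, -0.1, 0.8]
grip_width: 0.002
```

```bash
python3 w.py
```

```text
t 5.7 pos [0.4565 0.0586 0.2944] grip 0.0016504517560449207 F [-0.33 -0.08  0.81]
tool z [ 1.e-04 -8.e-04 -1.e+00] yaw err -0.0052
tip [0.4565 0.0584 0.1124] row s 0.0805 across -0.0005
1 to z.13: tool cm [ 0.05  0.05 -1.76]
5 to z.13: tool cm [-0.04 16.05 -1.75]
level turn [ 0.0007  0.0002 -0.    ]
```

play_rows --targets "0 0 0.1 0 0 0 -1; 0 0 0.1 0 0 0 -1; 0 0 0.1 0 0 0 -1; 0 0 0 0 0 0 -1"

```text
time: 6.2
position: [0.4565, 0.0586, 0.2913]
tool_rot: [3.098, 0.517, -0.0]
ft_force: [-0.1, 0.8, -0.0]
grip_width: 0.003
```

```bash
python3 w.py
```

```text
t 6.2 pos [0.4565 0.0586 0.2913] grip 0.00270381158604624 F [-0.13  0.76 -0.02]
tool z [ 1.e-04 -8.e-04 -1.e+00] yaw err -0.0052
tip [0.4565 0.0584 0.1093] row s 0.0805 across -0.0004
1 to z.13: tool cm [ 0.04  0.05 -2.07]
5 to z.13: tool cm [-0.04 16.05 -2.06]
level turn [ 0.0008  0.0001 -0.    ]
```

```bash
python3 - <<'E'
from h import *
d=grab('scene'); im=d['pixels']
cv2.imwrite('pics/scene2.png',cv2.resize(im[110:200,190:330],None,fx=5,fy=5,interpolation=cv2.INTER_CUBIC))
E
```

```text
(no output)
```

View pics/scene2.png

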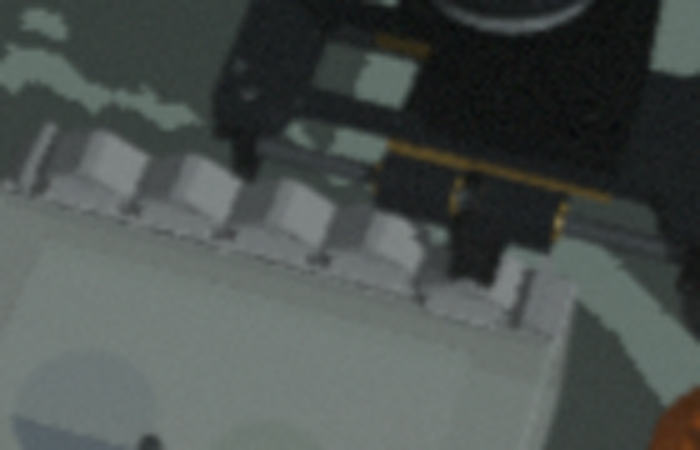

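Tab 1, at crop (475,290), now sits clearly lower than the others, with the fingers on it. Next is the slide.

play_rows --targets "0 0.6 0 0 0 0 -1; 0 1 0 0 0 0 -1; 0 1 0 0 0 0 -1"

```text
time: 6.62
position: [0.4653, 0.0337, 0.2913]
tool_rot: [-3.098, -0.52, -0.0]
ft_force: [-1.8, 3.3, 1.3]
grip_width: 0.003
```

```bash
python3 w.py
```

```text
t 6.625 pos [0.4653 0.0337 0.2913] grip 0.002531711545213121 F [-1.82  3.33  1.33]
tool z [-0.e+00  8.e-04 -1.e+00] yaw err -0.0066
tip [0.4653 0.0338 0.1093] row s 0.0544 across -0.0
1 to z.13: tool cm [ 0.02 -2.56 -2.07]
5 to z.13: tool cm [-0.09 13.44 -2.08]
level turn [-0.0007 -0.0002  0.    ]
```

Height is holding and drag is about 4 N, as expected.

play_rows --targets "0 1 0 0 0 0.003 -1; 0 1 0 0 0 0.003 -1; 0 1 0 0 0 0 -1; 0 1 0 0 0 0 -1"

```text
time: 7.12
position: [0.4791, -0.0074, 0.2912]
tool_rot: [-3.099, -0.508, 0.0]
ft_force: [-0.3, 3.0, 1.3]
grip_width: 0.006
```

```bash
python3 w.py
```

```text
t 7.125 pos [ 0.4791 -0.0074  0.2912] grip 0.0055503973521736395 F [-0.3   3.    1.28]
tool z [-4.0e-04  1.2e-03 -1.0e+00] yaw err 0.001
tip [ 0.4791 -0.0072  0.1092] row s 0.0111 across -0.0001
1 to z.13: tool cm [-0.   -6.89 -2.07]
5 to z.13: tool cm [ 0.02  9.11 -2.09]
level turn [-0.0013 -0.0001  0.    ]
```

play_rows --targets "0 1 0 -0.001 0 0 -1; 0 1 0 0 0 0 -1; 0 1 0 0 0 0 -1; 0 1 0 0 0 0 -1"

```text
time: 7.62
position: [0.4927, -0.0478, 0.2911]
tool_rot: [-3.1, -0.508, 0.001]
ft_force: [-0.4, 0.8, -0.2]
grip_width: 0.004
```

```bash
python3 w.py
```

```text
t 7.625 pos [ 0.4927 -0.0478  0.2911] grip 0.004290586465531736 F [-0.37  0.75 -0.16]
tool z [-5.e-04  6.e-04 -1.e+00] yaw err 0.0009
tip [ 0.4926 -0.0477  0.1091] row s -0.0316 across -0.0003
1 to z.13: tool cm [ 1.000e-02 -1.116e+01 -2.080e+00]
5 to z.13: tool cm [ 0.03  4.84 -2.09]
level turn [-0.0007  0.0003  0.    ]
```

play_rows --targets "0 1 0 0 0 0 -1; 0 1 0 0 0 0 -1; 0 1 0 0 0 0 -1; 0 1 0 0 0 0 -1; 0 0.8 0 0 0 0 -1; 0 0.3 0 0 0 0 -1; 0 0 0 0 0 0 -1"

```text
time: 8.5
position: [0.5104, -0.1016, 0.291]
tool_rot: [3.099, 0.505, -0.0]
ft_force: [0.0, 0.1, 0.2]
grip_width: 0.008
```

```bash
python3 w.py
```

```text
t 8.5 pos [ 0.5104 -0.1016  0.291 ] grip 0.007551190294129461 F [0.   0.14 0.25]
tool z [ 1.0e-04 -1.4e-03 -1.0e+00] yaw err 0.0027
tip [ 0.5104 -0.1019  0.109 ] row s -0.0886 across -0.0007
1 to z.13: tool cm [  0.03 -16.86  -2.12]
5 to z.13: tool cm [ 0.07 -0.86 -2.1 ]
level turn [ 0.0013  0.0004 -0.    ]
```

play_rows --targets "0 0 -1 0 0 0 -1; 0 0 -3 0 0 0 -1; 0 0 -4 0 0 0 -1; 0 0 -3 0 0 0 -1; -1 4 0 0 0 0 -1; -2 5 0 0 0 0 -1; -2 5 0 0 0 0 -1; -3 5 0 0 0 0 -1; -3 5 0 0 0 0 -1; -3 5 0 0 0 0 -1; -3 5 0 0 0 0 -1; 0 0 0 0 0 0 -1; 0 0 0 0 0 0 -1"

```text
time: 10.12
position: [0.4597, -0.4839, 0.4158]
tool_rot: [3.087, 0.524, 0.012]
ft_force: [-0.5, 1.3, -0.4]
grip_width: 0.006
```

```bash
python3 w.py | head -3; python3 - <<'E'
from h import *
from scipy.spatial.transform import Rotation
for n in ['top','scene']:
    d0=dict(np.load('top.npz' if n=='top' else 'scene.npz'))
    d=grab(n); P=pts(d); im=d['pixels']
    cv2.imwrite(f'pics/{n}3.png',cv2.resize(im[120:280,180:380] if n=='top' else im[110:270,130:330],None,fx=4,fy=4)[:600])
    u=np.array([-.3201,.9474]); nr=np.array([.9474,.3201]); c=np.array([.4827,-.0177])
    q=P[(P[...,2]>.09)&(P[...,2]<.13)]; s=(q[:,:2]-c)@u; w=(q[:,:2]-c)@nr
    for k in range(1,6):
        j=(abs(s-.04*(3-k))<.003)&(abs(w)<.009); print(n,k,j.sum(),np.median(q[j,2]).round(4),np.percentile(q[j,2],90).round(4))
    hsv=cv2.cvtColor(im,cv2.COLOR_BGR2HSV)
    for cn,lo,hi in [('orange',5,14),('yellow',22,32)]:
        m=(hsv[...,0]>=lo)&(hsv[...,0]<=hi)&(hsv[...,1]>200)&(hsv[...,2]>100)
        k=cv2.connectedComponentsWithStats(m.astype(np.uint8))
        for i in range(1,k[0]):
            if k[2][i,4]>80: print(cn,k[3][i],np.median(P[k[1]==i],0).round(3))
E
```

```text
t 10.125 pos [ 0.4597 -0.4839  0.4158] grip 0.006062875588479285 F [-0.5   1.25 -0.36]
tool z [ 0.0093 -0.0086 -0.9999] yaw err -0.0103
tip [ 0.4614 -0.4854  0.2338] row s -0.4363 across -0.1699
top 1 18 0.1091 0.1112
top 2 18 0.1089 0.11
top 3 17 0.1089 0.1107
top 4 19 0.1084 0.1113
top 5 16 0.1087 0.1107
orange [194.05063291 229.53481013] [0.461 0.198 0.104]
yellow [353.33050847 183.91101695] [ 0.6   -0.226  0.015]
scene 1 24 0.1074 0.1096
scene 2 23 0.1087 0.1104
scene 3 25 0.1081 0.1099
scene 4 23 0.1081 0.1098
scene 5 23 0.1077 0.1099
orange [344.51122195 208.48379052] [0.471 0.206 0.102]
```

View pics/scene3.png

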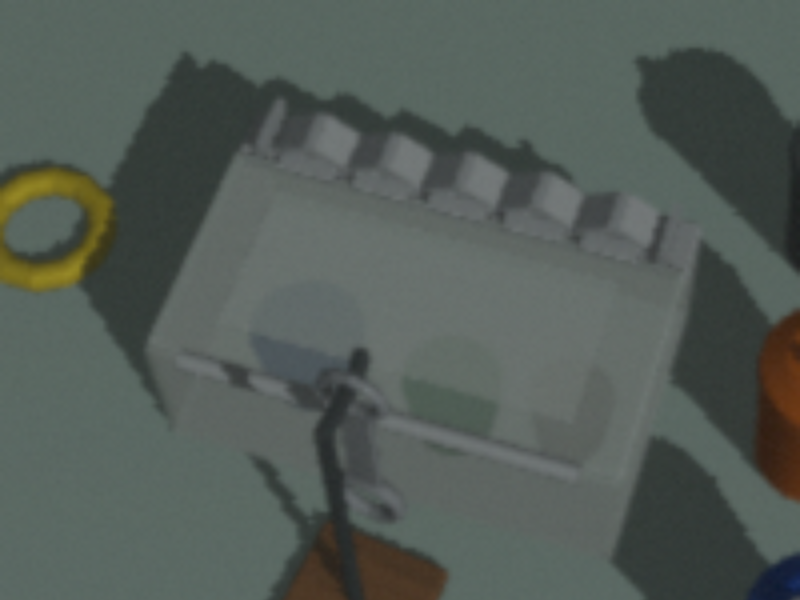

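View pics/top3.png

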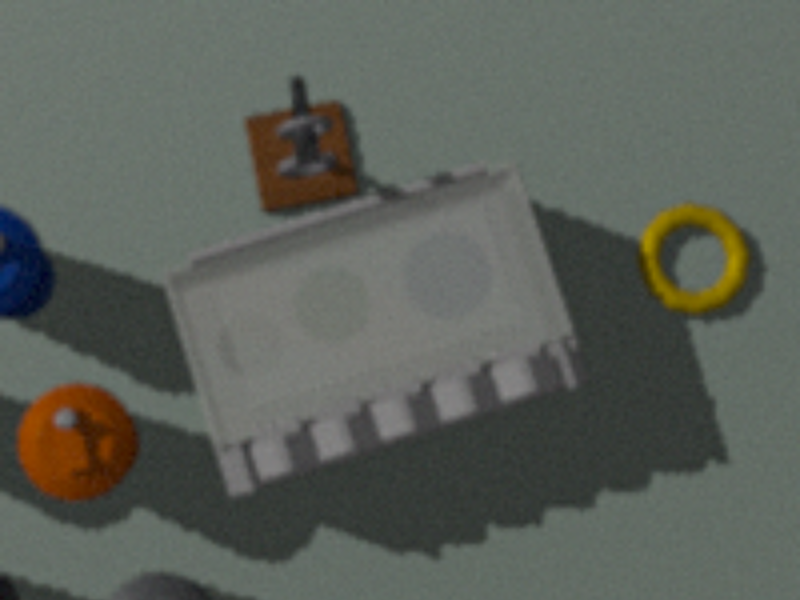

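Both pictures show all five tabs lowered to about 108–109 mm, which is 8 mm of travel. The cup, teether and opener are unchanged and the arm is clear.

```bash
python3 -c "
from bench import ctrl
print(ctrl.close_job())"
```

```text
the job is handed in; nothing more can be done
None
```

All five tabs are pressed down and the job is handed in; `close_job` gives no verdict. With the fingers closed, I pressed tab 1 first, at the sippy cup's +y end. I then slid along the row at pressed height to just past tab 5, lifted off and backed away, finishing at about 10 s.

- **Tabs:** their tops measured 107–109 mm above the shelf in both cameras, down from about 117 mm. That is roughly 8 mm of travel against the 5.5 mm needed. The two views differ by up to 1.7 mm, within the roughly 2 mm calibration error of each.
- **Force:** wrist readings between moves stayed around 4 N, well under the 30 N limit. The force was not sampled during the moves.
- **Other objects:** the cup and teether measured within about 2 mm of where they started. By eye, the lid and hanging opener look unchanged in the pictures.
- **Arm:** it finished well clear of the box.

No check failed.

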